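Load a tenoned rail in the ramp jig and lock it with the keeper sleeve

ROBOT

A 6-joint arm with a two-finger parallel gripper is mounted at the origin on the work surface. World frame = base frame: x ahead of the robot, y to its left, z up, the work surface at z = 0. Lengths are in m, angles in rad, forces in N, time in s.
With the tool pointing down it reaches from about 0.375 to 0.975 m from the base axis. Payload 3.8 kg.
Tool frame: the origin (TCP) lies on the centre line of the jaws, within the pads' length; the fingertips stand 14 mm ahead of it and the grasp point (between the pads) lies 5 mm behind it; z points along the fingers, y is the line along which they close (so a half turn about z gives the same grasp; the last joint's range is limited). The gripper opens to 85 mm and grips with 20 to 120 N. Pads are 22 mm wide; open, the fingers measure 114 mm over their backs; the gripper's body (76 mm by 85 mm) begins 54 mm behind the grasp point. The pads swing forward as they close: fully open they stand 13 mm farther back than shut.
Start: joints at [-1.32, 0.264, 1.604, -0, 1.274, -0.037], TCP at [0.192, -0.647, 0.224] pointing down, gripper open.
Joint ranges: [-2.63, 2.63], [-0.94, 2.18], [0.31, 2.57], [-1.31, 4.45], [0, 2.66], [-2.55, 2.55]. Speed limits (rad/s): [2.57, 2.57, 3.14, 3.14, 3.14, 3.14].

INTERFACE

Orientations are given as a rotation vector (axis times angle).
In Python, from workcell import bot, eyes, spot_in gives the robot as it stands.
- The arm moves only by the tool carry_out, never from a script. Its argument "series" is text: rows parted by semicolons, each of 4 numbers parted by spaces: the shift along the world's x, y, z in m, then the turn about the world's z in degrees. In form: tx ty tz roll; .... A call has 1 to 20 rows; each row shifts and turns the commanded pose from where the row before left it; what a row does not reach is not made up. A row lasts 1/8 s, in which the tool goes at most 62.5 mm and 10.7 degrees, less where a joint would pass 70% of its speed; a pose out of reach is approached as far as the arm can. A call is refused whole if a number of a shift passes 0.0625 or a number of a turn 10.7, either way. A call with a gripper value outside its range is refused whole. "jaw" is the gripper command: -1 is shut, 1 is fully open, values between are in proportion, set as the call begins (left out, the last holds). The fingers move at their own pace and stop on an object; "grip_force" is the grip in N (left out, the last holds). Time passes only in rows, so rows that do not move let the fingers close. It gives the time, the measured TCP pose, the force, the opening and the grip force at its end, in the units of the state.
- bot.read_state(): the state, without advancing time (a new reading comes with each control period).
- eyes.read_camera(name): name is "scene" or "top" or "wrist"; returns (picture, depth): 480x640x3 uint8, blue, green, red; 480x640 float32, m along the optical axis (not along the pixel's ray), 0 where there is no reading.
- eyes.get_calibration(name): a dict with "K" (3x3 intrinsics, pixels), "distortion" ([k1, k2, p1, p2, k3] as OpenCV has them; the pictures are not rectified), "position" and "rotation" of the camera in the world; the wrist camera has in their place "T_tool_cam" (4x4, takes a point from camera to tool coordinates, whose origin is the TCP and whose axes are the flange's). Camera axes: x right, y down, z forward; pixel columns grow to the right and rows downward; lengths in m; the calibration is good to about 2 mm. A picture is of the moment at which its call begins: read the wrist's pose just before it. get_calibration takes no time and is no camera call.
- bot.finish_job(): hands the job in; it is judged then, once.
Trained networks look in the newest picture that a camera, given by its name, has taken for a name from the list of things; names that differ only in an ending like _2 or _b are one class to them, and where a whole thing is asked for, a point or a joint stands for the part that bears it (a point fixed in the world has none). Each returns a list of dicts, best first, with "score" (0 to 1); they miss things now and then, are a little off and sometimes report something else, mostly with a low value. They report only what shows in the picture. A call takes as long as a camera call. They do not tell look-alikes from the thing itself.
- spot_in(camera, target): "rect" ([centre column, centre row, width, height] in pixels, round what is visible of it).
The state is a dict: "time": time; "q": joint angles; "joint_vel": joint speeds; "joint_torque": joint torques, N m; "tool_pos": TCP position; "tcp_rot": TCP orientation; "wrist_force": force on the tool from outside, world axes, zero at the start; "torque": the same for the moment, N m; "width": opening from 0.0 (shut) to 1.0 (fully open); "grip_force": force on a finger pad.
Only numpy, scipy, OpenCV 4.12 (cv2) and the standard library are available. Lean on these libraries where they do the work, as an engineer would, in place of code of your own. Each camera call takes 0.05 s, during which the arm holds its last target. There are 200 camera calls.

TASK

Load the pale rail blank in the ramp jig: lay it flat in the lane on the open lower part of the slope, clear below the guide rails, with its nose uphill and its tenon downhill, and let go of it there. Then take it by its tenon and push it up the slope between the rails until its nose rests against the red stop, and let go. Last, lower the orange keeper sleeve over the upright stud until it stands on its ledge behind the blank's shoulder, and leave the other things on the bench alone.

Things in the scene. Friction and masses are not known exactly. Their poses are not given: they have to be found in the camera images.
- blank_center (a point): Centre (half-way up) of the main body of the pale wooden rail blank, a block 110 mm long (x) x 58 mm wide (y) x 40 mm thick (z), about 0.18 kg. Its x axis points from the tenon to the plain nose end, which is 55 mm from this point; z is up. It starts lying flat on the bench.
- tenon: The blank's tenon: a tongue of the same wood standing out of the end opposite the nose, 36 mm long (x) x 20 mm wide (y) x 18 mm thick (z). Origin at its centre, 73 mm behind blank_center along the blank's x axis and at the same half height (so its underside is 11 mm above the blank's underside). Either side of its root are the blank's shoulders, 19 mm wide.
- deck: Fixed sloping plywood deck of the jig, 330 mm long (x) x 150 mm wide (y), rising 7 degrees. Origin on its surface at the foot of the red top stop's face, mid-lane; x points uphill along the deck, y left, z square to the deck. The low end is at x = -300 mm (surface 18 mm above the bench); the stop's face is at x = 0, 45 mm high. Friction alone holds the blank on the slope.
- rails_mouth (a point): On the deck, mid-lane, at the mouth of the two dark guide rails, 103 mm downhill of the stop; axes as deck. Rails: 26 mm high, 12 mm thick, 63 mm apart inside for the last 75 mm to the stop, flared to 82 mm apart at this mouth. Below it the lane is open but for the stud and its ledge on the right.
- bridge (a point): Centre of the fixed dark steel bar that bridges the lane above the rails, 24 mm along the lane x 113 mm across x 12 mm thick, its underside 56 mm above the deck, on a post at each end; axes as deck. The blank slides under it.
- stud: Fixed vertical steel stud on the right of the lane (looking uphill), 18 mm diameter, 36 mm tall, tapered tip. Origin at its foot, on a level dark wooden ledge (44 mm along the lane x 42 mm across, its edge 34 mm from mid-lane), about 12 mm above the deck; z up. Its axis is 46 mm from mid-lane and 139 mm downhill of the stop's face, beside where the tenon ends up.
- sleeve_center (a point): Centre of the orange keeper sleeve, a plain plastic tube 56 mm outside diameter, 23 mm bore, 70 mm tall, about 0.15 kg, standing upright on the bench; this point is half-way up on its axis. On the stud it stands on the ledge, so this point is then 35 mm above the stud's origin.
- plane: bystander: steel hand plane, 240 x 62 mm, 85 mm high; to be left alone. Origin at the middle of its underside.
- mallet: bystander: wooden mallet lying down, 290 x 120 x 60 mm; to be left alone. Origin at the middle of its underside.
- glue: bystander: yellow glue bottle, 64 mm diameter, 180 mm high; to be left alone. Origin at the middle of its underside.
- sander: bystander: cork sanding block with a wooden back, 110 x 60 x 42 mm; to be left alone. Origin at the middle of its underside.
- offcut: bystander: dark wood offcut, 100 x 45 x 35 mm; to be left alone. Origin at the middle of its underside.
- tape: bystander: yellow tape measure, 70 x 40 x 65 mm; to be left alone. Origin at the middle of its underside.
- jar: bystander: small glass jar with a brass lid, 64 mm diameter, 85 mm high; to be left alone. Origin at the middle of its underside.
- chisel: bystander: screwdriver lying down, wooden handle, about 220 mm long; to be left alone. Origin at the middle of its underside.
There are look-alikes about, which are no part of the job. What is shaped like the part that bears blank_center but pink is not meant. There is more than one size of the part that bears sleeve_center; the job needs the smaller.

How it is judged:
By the outcome, as a careful person would: the job done as asked, in the order asked, and still so for the second after the job is handed in, with the robot touching nothing.
It also fails if it takes over 67 s, if anything falls off the work surface, if the arm or the gripper's body presses on something with over 40 N, if the wrist force passes 120 N, or if a joint passes its speed limit or range.

## Working session

There is one attempt and no reset: what is moved stays moved. The work goes in short steps, Python scripts to look and compute and a tool call to move; the robot and the scene stay as the last step left them, time stands still between calls to the robot, and variables do not carry over. Pictures are saved under pics/ and viewed, at most 10 in all, crops included, and the job is handed in when it is done.

Besides the shell and the picture viewer there is one more tool, called after "Call:" as a command line: name --argument value ..., lists and objects as JSON in quotes. carry_out: Moves the arm, as the interface text tells. Its arguments: {"type":"object","properties":{"series":{"type":"string"},"jaw":{"type":"number"},"grip_force":{"type":"number"}},"required":["series"]}

```bash
mkdir -p pics; ls
cat > h.py <<'E'
import numpy as np,cv2
from workcell import bot,eyes,spot_in
from scipy.spatial.transform import Rotation as R
def cam(n):
    c=eyes.get_calibration(n);K=np.array(c["K"]);d=np.array(c["distortion"])
    if n=="wrist":
        s=bot.read_state();T=np.eye(4);T[:3,:3]=R.from_rotvec(s["tcp_rot"]).as_matrix();T[:3,3]=s["tool_pos"]
        M=T@np.array(c["T_tool_cam"]);return K,d,M[:3,:3],M[:3,3]
    r=np.array(c["rotation"]); 
    if r.shape!=(3,3): r=R.from_rotvec(r).as_matrix()
    return K,d,r,np.array(c["position"])
def shot(n):
    C=cam(n);p,z=eyes.read_camera(n);return p,z,C
def cloud(z,C):
    K,d,r,t=C;h,w=z.shape;u,v=np.meshgrid(np.arange(w),np.arange(h))
    q=cv2.undistortPoints(np.stack([u,v],-1).reshape(-1,1,2).astype(np.float64),K,d).reshape(h,w,2)
    P=np.dstack([q*z[...,None],z])@r.T+t
    P[z==0]=np.nan;return P
def proj(P,C):
    K,d,r,t=C;return cv2.projectPoints((np.atleast_2d(P)-t)@r,np.zeros(3),np.zeros(3),K,d)[0].reshape(-1,2)
E
python3 - <<'E'
from h import *
for n in ("top","scene"):
    p,z,C=shot(n);cv2.imwrite(f"pics/{n}0.png",p);np.savez(f"{n}0.npz",p=p,z=z);P=cloud(z,C)
    print(n,C[3],C[2].round(2).tolist())
    for t in ("blank_center","tenon","deck","stud","sleeve_center","sander","offcut","bridge"):
        for o in spot_in(n,t)[:4]:
            c,r=int(o["rect"][0]),int(o["rect"][1]);
            print(t,round(o["score"],2),np.round(o["rect"]),P[min(r,479),min(c,639)].round(3))
print(bot.read_state())
E
```

```text
pics
top [0.48111539 0.00760616 1.71182962] [[0.02, -1.0, 0.06], [-1.0, -0.02, 0.01], [-0.0, -0.06, -1.0]]
blank_center 0.87 [174. 208.  44.  46.] [0.652 0.427 0.044]
blank_center 0.82 [227. 260.  56.  20.] [0.507 0.272 0.04 ]
blank_center 0.59 [207. 255.  12.   4.] [0.523 0.33  0.027]
blank_center 0.35 [454. 256.  26.  28.] [ 0.529 -0.364 -0.001]
tenon 0.62 [191. 189.   9.  16.] [0.705 0.384 0.028]
tenon 0.38 [204. 257.   9.   6.] [0.514 0.339 0.028]
tenon 0.38 [205. 313.  72.  25.] [0.361 0.333 0.022]
tenon 0.26 [352. 234. 123.  56.] [ 0.585 -0.074  0.036]
deck 0.8 [351. 236. 121.  52.] [ 0.581 -0.07   0.044]
stud 0.36 [347. 252.   8.   6.] [ 0.533 -0.058  0.086]
sleeve_center 0.88 [456. 257.  29.  26.] [ 0.529 -0.37  -0.003]
sleeve_center 0.62 [460. 303.  33.  31.] [ 0.396 -0.384  0.003]
sander 0.76 [279. 299.  42.  30.] [0.405 0.125 0.042]
offcut 0.67 [237. 182.  29.  37.] [0.729 0.254 0.028]
bridge 0.97 [352. 233. 124.  60.] [ 0.587 -0.071  0.036]
scene [ 1.25169473 -0.58665016  1.03935719] [[0.67, 0.53, -0.51], [0.74, -0.49, 0.46], [-0.0, -0.69, -0.72]]
blank_center 0.79 [357. 
[... 638 characters left out ...]
] [ 0.725 -0.387  0.114]
{'time': 0.9, 'q': array([-1.31990835e+00,  2.63884499e-01,  1.60397943e+00, -2.73107109e-05,
        1.27370188e+00, -3.69134651e-02]), 'joint_vel': array([-0.00081214,  0.00079426,  0.00030348,  0.00056995,  0.0001887 ,
       -0.00138394]), 'joint_torque': array([ 1.53478879e-03, -5.15041995e+01, -3.67729139e+01,  4.86689601e-05,
        6.25790381e-04,  1.09960783e-05]), 'tool_pos': array([ 0.19157708, -0.6472479 ,  0.22450131]), 'tcp_rot': array([ 3.10909063e+00,  4.50527044e-01, -3.62824662e-05]), 'wrist_force': array([-0.35546859,  0.6599204 ,  0.11158974]), 'torque': array([-0.02025641,  0.03114854, -0.02075886]), 'grip_force': 0.0, 'width': 1.00007440814321}
```

Run:
```python
import cv2,numpy as np
p=cv2.imread("pics/top0.png")
a=cv2.resize(p[150:350,140:500],(800,444),interpolation=cv2.INTER_CUBIC)
cv2.imwrite("pics/top0c.png",a)
p=cv2.imread("pics/scene0.png")
cv2.imwrite("pics/scene0c.png",cv2.resize(p[130:420,120:500],(786,600),interpolation=cv2.INTER_CUBIC))
```

```text
(no output)
```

View pics/top0c.png

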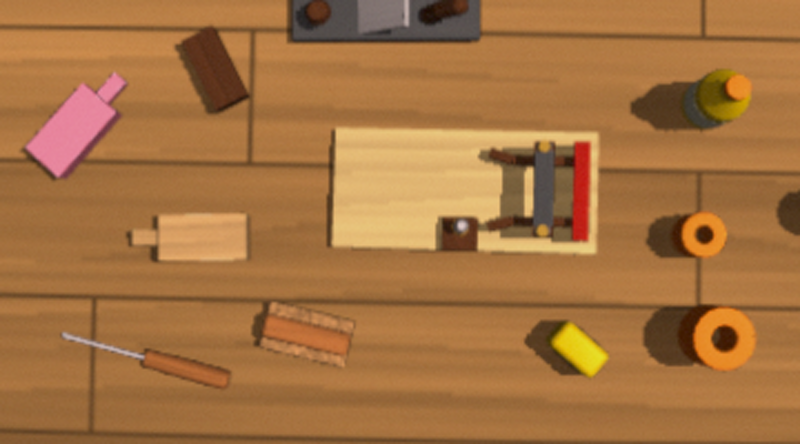

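View pics/scene0c.png

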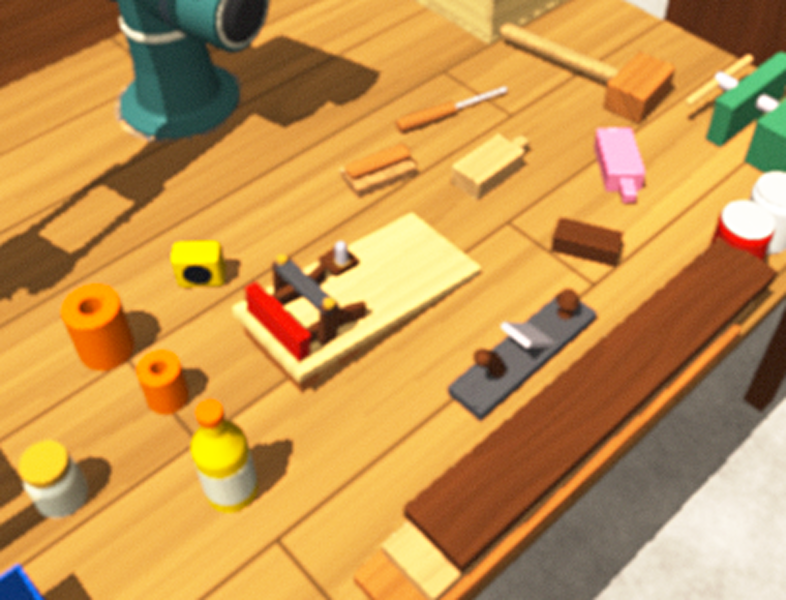

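Blanks: pale at (227,260) and pink at (174,208); the pale one is the one meant. Sleeves: (456,257), about 26 px across, and (466,302), about 35 px across; the smaller one, at (456,257), is meant. The crops confirm both choices. The jig runs uphill toward −y, with the stud at (347,252), and the blank's nose already points that way.

Run:
```python
from h import *
print(np.round(eyes.get_calibration("wrist")["T_tool_cam"],3).tolist(),np.round(eyes.get_calibration("wrist")["K"],0).tolist())
```

```text
[[-0.0, -0.955, -0.295, 0.076], [1.0, -0.0, 0.0, 0.001], [-0.0, -0.295, 0.955, -0.149], [0.0, 0.0, 0.0, 1.0]] [[349.0, 0.0, 320.0], [0.0, 349.0, 241.0], [0.0, 0.0, 1.0]]
```

Call:
carry_out --series "0 0 0.05 0; 0.03 0.05 0.03 7.35; 0.03 0.05 0.03 7.35; 0.03 0.05 0.03 7.35; 0.03 0.05 0.03 7.35; 0.03 0.05 0.01 7.35; 0.03 0.05 0 7.35; 0.03 0.05 0 7.35; 0.03 0.05 0 7.35; 0.03 0.05 0 7.35; 0.03 0.05 0 7.35; 0.03 0.03 0 0; 0 0 0 0; 0 0 0 0" --jaw 1

```text
time: 2.65
tool_pos: [0.5157, -0.1267, 0.3988]
tcp_rot: [-2.221, -2.222, 0.001]
wrist_force: [-0.3, 0.0, -0.4]
width: 1.001
grip_force: 0.0
```

Run:
```python
from h import *
p,z,C=shot("wrist");cv2.imwrite("pics/w1.png",p);P=cloud(z,C);np.savez("w1.npz",p=p,z=z,P=P)
for t in ("deck","stud","sleeve_center","bridge","rails_mouth"):
    for o in spot_in("wrist",t)[:2]:
        c,r=int(o["rect"][0]),int(o["rect"][1]);print(t,round(o["score"],2),np.round(o["rect"]),P[min(r,479),min(c,639)].round(3))
```

```text
deck 0.65 [371. 136. 116. 242.] [ 0.586 -0.056  0.037]
sleeve_center 0.79 [329. 327.  36.  49.] [ 0.53  -0.339  0.071]
bridge 0.93 [369. 135. 112. 245.] [ 0.583 -0.055  0.035]
rails_mouth 0.89 [369. 136. 116. 246.] [ 0.584 -0.056  0.036]
```

View pics/w1.png

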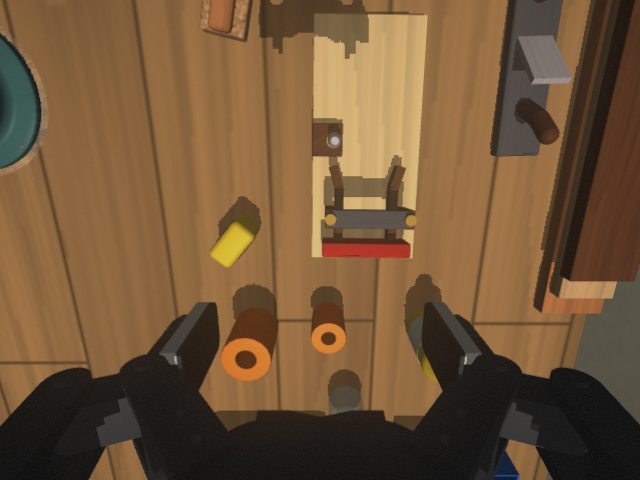

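```bash
cat > deck.py <<'E'
from h import *
def deck(P,p,box):
    r0,r1,c0,c1=box
    Q=P[r0:r1,c0:c1].reshape(-1,3);Q=Q[~np.isnan(Q[:,0])]
    A=np.c_[Q[:,:2],np.ones(len(Q))];s,*_=np.linalg.lstsq(A,Q[:,2],rcond=None)
    return s
if __name__=="__main__":
    d=np.load("w1.npz");P,p=d["P"],d["p"]
    s=deck(P,p,(25,110,350,410));print("plane",s,np.degrees(np.arctan(np.hypot(*s[:2]))))
    print("bench z",np.nanmedian(P[290:310,260:300,2]),np.nanmedian(P[100:150,440:480,2]))
    h=P[...,2]-(P[...,:2]@s[:2]+s[2])
    hsv=cv2.cvtColor(p,cv2.COLOR_BGR2HSV)
    m=(abs(h)<.005)&(P[...,0]>.45)&(P[...,0]<.72)&(P[...,1]>-.27)&(P[...,1]<.13)&(P[...,2]>.012)
    n,l,st,_=cv2.connectedComponentsWithStats(m.astype(np.uint8));k=1+np.argmax(st[1:,4]);Q=P[l==k]
    # side edges: per y bin min/max x
    for y in np.arange(-.22,.1,.03):
        q=Q[abs(Q[:,1]-y)<.006]
        if len(q): print("y",round(y,2),q[:,0].min().round(4),q[:,0].max().round(4))
    for x in np.arange(.52,.66,.02):
        q=Q[abs(Q[:,0]-x)<.006]
        if len(q): print("x",round(x,2),q[:,1].min().round(4),q[:,1].max().round(4))
    red=((hsv[...,0]<8)|(hsv[...,0]>172))&(hsv[...,1]>180)&(hsv[...,2]>90)
    q=P[red&(h>.02)&(h<.06)&(P[...,1]<-.1)];print("stop",len(q),np.nanmin(q,0),np.nanmax(q,0),np.nanmedian(h[red&(h>.02)&(h<.06)]))
    for x in np.arange(.54,.65,.02):
        qq=q[abs(q[:,0]-x)<.005]
        if len(qq): print("stopface y",round(x,2),qq[:,1].max().round(4),qq[:,1].min().round(4))
    sub=P[120:160,312:346];hh=h[120:160,312:346]
    print((hh[::3,::3]*1000).round(0).astype(int))
    q=sub[hh>.035];print("studtop",len(q),np.median(q,0),q.max(0),q.min(0))
    q=sub[(hh>.006)&(hh<.022)];print("ledge",len(q),np.median(q,0),q.max(0),q.min(0))
    for r in range(180,236,6): print("rails h>12..35 row",r,[(c,) for c in np.where((h[r]>.015)&(h[r]<.04)&(np.arange(640)>315)&(np.arange(640)<425))[0][[0,-1]]] if ((h[r]>.015)&(h[r]<.04))[315:425].any() else "", )
E
python3 deck.py
```

```text
plane [-0.00215803 -0.12188509  0.03079113] 6.950302320537494
bench z -0.00047103610482790437 -0.000596954920084769
y -0.22 0.5037 0.5186
y -0.19 0.5038 0.5348
y -0.16 0.5054 0.6542
y -0.13 0.5055 0.6544
y -0.1 0.5056 0.6543
y -0.07 0.5479 0.6556
y -0.04 0.5073 0.6559
y -0.01 0.5073 0.6562
y 0.02 0.5074 0.6569
y 0.05 0.5075 0.6568
y 0.08 0.5076 0.6572
x 0.52 -0.2273 0.0984
x 0.54 -0.199 0.0984
x 0.56 -0.1564 0.0983
x 0.58 -0.1565 0.0972
x 0.6 -0.1566 0.0971
x 0.62 -0.115 0.0972
x 0.64 -0.1562 0.0972
x 0.66 -0.1579 0.0973
stop 1152 [ 0.51973128 -0.2140834   0.09677462] [ 0.63642263 -0.19362882  0.10272835] 0.045412358087354845
stopface y 0.54 -0.194 -0.2123
stopface y 0.56 -0.1949 -0.2124
stopface y 0.58 -0.195 -0.2121
stopface y 0.6 -0.195 -0.2139
stopface y 0.62 -0.1949 -0.2137
stopface y 0.64 -0.1967 -0.2132
[[-34  -1   1   0  -1   1  -3  -1   0  -1  -1  -4]
 [-36  14  15  14  15  13  13  15  13  12  13   1]
 [-36  16  15  14  14  16  15  15  15  15  16   1]
 [-35  15  14  16  14  14  14  15  14  14  15   0]
 [-36  14  13  13  13  13  14  17  16  15  12  -1]
 [ 11  13  14  13  11  
[... 550 characters left out ...]
 0.07176437]
ledge 848 [ 0.52246423 -0.05921443  0.04942784] [ 0.54630969 -0.03901443  0.05576829] [ 0.504483   -0.08131578  0.04591491]
rails h>12..35 row 180 [(np.int64(333),), (np.int64(401),)]
rails h>12..35 row 186 [(np.int64(335),), (np.int64(399),)]
rails h>12..35 row 192 [(np.int64(335),), (np.int64(398),)]
rails h>12..35 row 198 [(np.int64(335),), (np.int64(397),)]
rails h>12..35 row 204 [(np.int64(335),), (np.int64(397),)]
rails h>12..35 row 210 
rails h>12..35 row 216 [(np.int64(325),), (np.int64(325),)]
rails h>12..35 row 222 [(np.int64(325),), (np.int64(325),)]
rails h>12..35 row 228 [(np.int64(334),), (np.int64(342),)]
rails h>12..35 row 234 [(np.int64(334),), (np.int64(395),)]
```

Call:
carry_out --series "0 0.06 0 0; 0 0.06 0 0; 0 0.06 0 0; 0 0.06 -0.02 0; 0 0.06 -0.03 0; 0 0.06 -0.03 0; 0 0.02 -0.02 0; 0 0 0 0; 0 0 0 0"

```text
time: 4.08
tool_pos: [0.5166, 0.2433, 0.3041]
tcp_rot: [2.222, 2.219, 0.001]
wrist_force: [0.4, -0.2, -0.1]
width: 0.998
grip_force: 0.0
```

Run:
```python
from h import *
s=bot.read_state();print(s["tool_pos"])
p,z,C=shot("wrist");cv2.imwrite("pics/w2.png",p);P=cloud(z,C);np.savez("w2.npz",p=p,z=z,P=P)
for t in ("blank_center","tenon"):
    for o in spot_in("wrist",t)[:2]:
        c,r=int(o["rect"][0]),int(o["rect"][1]);print(t,round(o["score"],2),np.round(o["rect"]),P[min(r,479),min(c,639)].round(3))
m=(P[...,2]>.033)&(P[...,2]<.048)&(abs(P[...,0]-.51)<.08)&(abs(P[...,1]-.27)<.1)
n,l,st,_=cv2.connectedComponentsWithStats(m.astype(np.uint8))
for k in range(1,n):
    if st[k,4]>100:
        q=P[l==k];print("body",len(q),np.median(q[:,2]),cv2.minAreaRect((q[:,:2]*1000).astype(np.float32)))
m=(P[...,2]>.02)&(P[...,2]<.032)&(abs(P[...,0]-.51)<.06)&(P[...,1]>.30)&(P[...,1]<.38)
n,l,st,_=cv2.connectedComponentsWithStats(m.astype(np.uint8))
for k in range(1,n):
    if st[k,4]>50:
        q=P[l==k];print("tenon",len(q),np.median(q[:,2]),cv2.minAreaRect((q[:,:2]*1000).astype(np.float32)))
```

```text
[0.5166237  0.24332422 0.30409144]
blank_center 0.76 [318. 166.  54. 124.] [0.515 0.283 0.039]
blank_center 0.76 [442.  46. 123.  90.] [0.646 0.405 0.04 ]
tenon 0.91 [316. 119.  17.  35.] [0.512 0.335 0.029]
tenon 0.63 [487.  71.  37.  35.] [0.701 0.383 0.029]
body 4548 0.03939329464891672 ((515.7392578125, 260.31951904296875), (57.863426208496094, 110.19805145263672), 1.2131255865097046)
tenon 565 0.02844457523400784 ((513.9213256835938, 333.2530212402344), (19.872791290283203, 35.31842803955078), 1.721972942352295)
```

View pics/w2.png

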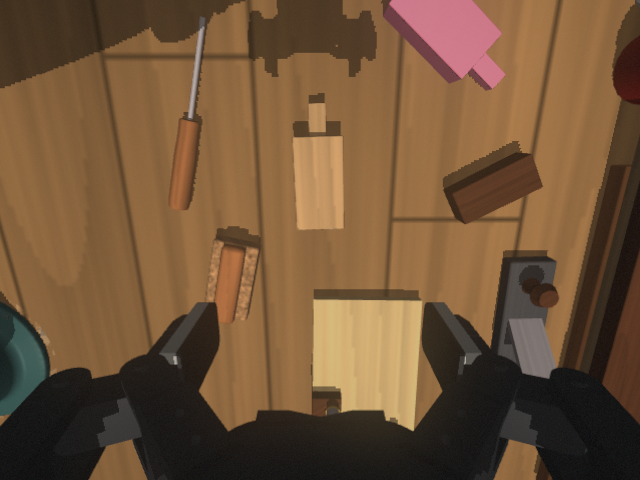

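The picture shows the pale blank's body centred at (318,182) with its tenon at (317,113), and nothing near the fingers. Going in to grasp it.

Call:
carry_out --series "-0.001 0.017 -0.06 1.2; 0 0 -0.06 0; 0 0 -0.06 0; 0 0 -0.05 0; 0 0 -0.03 0; 0 0 -0.022 0; 0 0 0 0" --jaw 1

```text
time: 5.1
tool_pos: [0.5141, 0.2601, 0.02]
tcp_rot: [-2.199, -2.242, 0.005]
wrist_force: [0.0, 0.2, 0.1]
width: 1.0
grip_force: 0.0
```

Call:
carry_out --series "0 0 0 0; 0 0 0 0; 0 0 0 0; 0 0 0 0; 0 0 0 0; 0 0 0 0; 0 0 0 0" --jaw -1 --grip_force 40

```text
time: 5.98
tool_pos: [0.5168, 0.262, 0.0236]
tcp_rot: [2.197, 2.243, 0.005]
wrist_force: [-0.4, -3.2, 6.7]
width: 0.662
grip_force: 43.5
```

Call:
carry_out --series "0 0 0.03 0; 0 0 0.05 0; 0 0 0.02 0; 0.01 -0.04 0 -1; 0.01 -0.05 0 -1; 0.01 -0.05 0 0; 0.01 -0.05 0 0; 0.0157 -0.05 0 0; 0.01 -0.0343 0 0; 0 0 -0.03 0; 0 0 -0.015 0; 0 0 0 0; 0 0 0 0"

```text
time: 7.6
tool_pos: [0.581, -0.0122, 0.0766]
tcp_rot: [2.236, 2.207, 0.001]
wrist_force: [0.6, 0.7, -0.8]
width: 0.658
grip_force: 43.9
```

```bash
cat > look.py <<'E'
from h import *
import sys
n=sys.argv[1]
s=bot.read_state();print(s["tool_pos"],s["wrist_force"],s["time"])
p,z,C=shot("wrist");cv2.imwrite(f"pics/{n}.png",p);P=cloud(z,C);np.savez(n+".npz",p=p,z=z,P=P)
s=[-.0022+.0008,-.1219,.0308-.0005]
h=P[...,2]-(P[...,:2]@np.array(s[:2])+s[2])
m=(h>.03)&(h<.055)&(abs(P[...,0]-.58)<.035)&(abs(P[...,1]+.07)<.17)
k,l,st,_=cv2.connectedComponentsWithStats(m.astype(np.uint8))
for i in range(1,k):
    if st[i,4]>150:
        q=P[l==i];print("slab",len(q),np.median(h[l==i]),cv2.minAreaRect((q[:,:2]*1000).astype(np.float32)), np.linalg.lstsq(np.c_[q[:,:2],np.ones(len(q))],q[:,2],rcond=None)[0])
m=(h>.02)&(h<.031)&(abs(P[...,0]-.58)<.025)&(P[...,1]>-.12)
k,l,st,_=cv2.connectedComponentsWithStats(m.astype(np.uint8))
for i in range(1,k):
    if st[i,4]>80:
        q=P[l==i];print("tenonlike",len(q),np.median(h[l==i]),cv2.minAreaRect((q[:,:2]*1000).astype(np.float32)))
E
python3 look.py w3
```

```text
[ 0.58097125 -0.0122285   0.07658013] [ 0.58803467  0.66764313 -0.76926481] 7.6
slab 276 0.04413859421168037 ((562.7894287109375, 41.40544128417969), (18.581457138061523, 0.6164239048957825), 0.08363882452249527) [ 0.15908805 13.25792486 -0.57061057]
slab 288 0.04481077993406404 ((601.2603149414062, 41.070987701416016), (0.6171150803565979, 18.796911239624023), 88.49116516113281) [-0.07581846  7.00625141 -0.17404875]
```

View pics/w3.png

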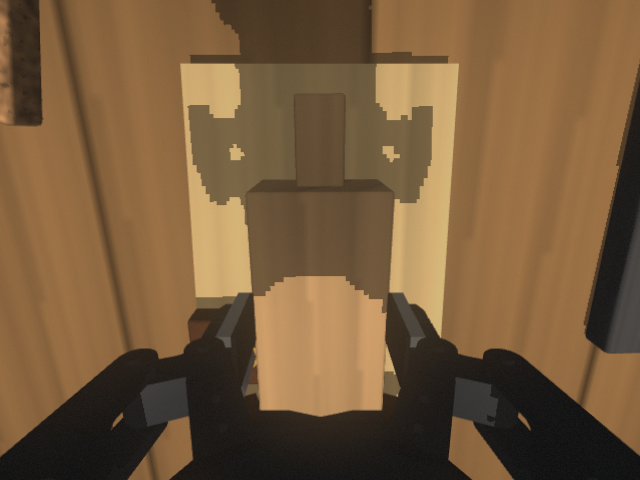

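The blank is held over mid-lane and square with it: its shoulder is at row 190, columns 247–392, and the deck's edges are at columns 190 and 450. Lowering it.

Call:
carry_out --series "0 0 -0.008 0; 0 0 -0.005 0; 0 0 -0.002 0; 0 0 -0.002 0; 0 0 0 0; 0 0 0 0"

```text
time: 8.4
tool_pos: [0.5809, -0.0122, 0.06]
tcp_rot: [-2.237, -2.205, -0.001]
wrist_force: [-2.7, 5.3, 4.8]
width: 0.66
grip_force: 44.6
```

Call:
carry_out --series "0 0 -0.002 0; 0 0 -0.002 0; 0 0 0 0" --grip_force 20

```text
time: 8.78
tool_pos: [0.5821, -0.0117, 0.0568]
tcp_rot: [2.237, 2.205, 0.005]
wrist_force: [-1.4, 7.7, 6.2]
width: 0.66
grip_force: 45.4
```

Call:
carry_out --series "0 0 0 0; 0 0 0 0; 0 0 0 0; 0 0 0 0; 0 0 0.04 0; 0 0 0.06 0; 0 0.05 0.06 0; 0 0.05 0.04 0; 0 0 0 0; 0 0 0 0" --jaw 1

```text
time: 10.02
tool_pos: [0.5802, 0.0758, 0.2416]
tcp_rot: [-2.236, -2.207, 0.002]
wrist_force: [-0.1, 0.2, 0.2]
width: 0.997
grip_force: 0.0
```

```bash
python3 look.py w4
```

```text
[0.58022749 0.07583811 0.24160524] [-0.09345435  0.22666845  0.15802388] 10.025
slab 5979 0.04039609607480575 ((582.7919921875, -11.085929870605469), (108.98274230957031, 58.16534423828125), 88.81900024414062) [-0.00202948 -0.1294443   0.07087818]
tenonlike 738 0.02913461665076942 ((580.2628173828125, 58.65406036376953), (37.003257751464844, 49.447296142578125), 89.25419616699219)
```

View pics/w4.png

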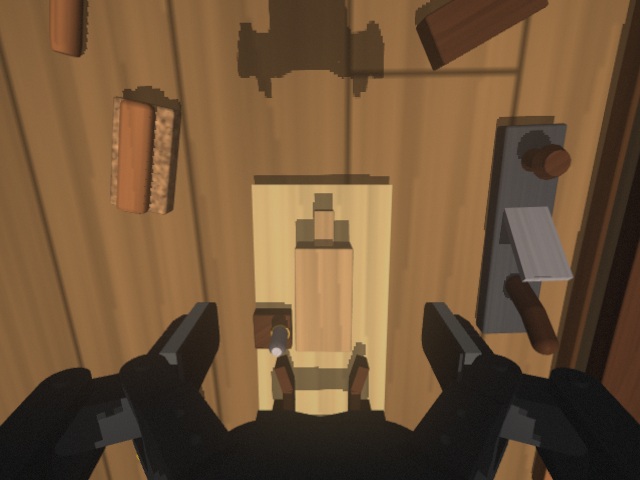

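The blank lies flat in the lane, square with it and well clear of the flared rails: its nose is at row 350 and the tenon at (323,222). Next I take the tenon.

Call:
carry_out --series "0.004 -0.016 -0.04 0; 0 0 -0.04 0; 0 0 -0.04 0; 0 0 -0.03 0; 0 0 -0.02 0; 0 0 0 0; 0 0 0 0" --jaw 0.06

```text
time: 10.95
tool_pos: [0.5855, 0.0597, 0.0731]
tcp_rot: [2.237, 2.205, 0.002]
wrist_force: [-0.0, 0.3, 0.3]
width: 0.529
grip_force: 0.0
```

```bash
python3 look.py w5
python3 - <<'E'
from h import *
for i in range(5): eyes.read_camera("top");print(bot.read_state()["tool_pos"].round(4))
E
```

```text
[0.58549467 0.05974368 0.07309419] [-0.0130011   0.32543449  0.34567733] 10.95
slab 10221 0.040304396806184105 ((583.21240234375, 16.559778213500977), (53.3141975402832, 57.98247146606445), 89.03431701660156) [-0.00244089 -0.15861859  0.07159322]
tenonlike 2959 0.029133569242523943 ((581.6316528320312, 58.59717559814453), (37.3495979309082, 47.383750915527344), 88.895263671875)
[0.5861 0.06   0.074 ]
[0.586  0.0601 0.074 ]
[0.5859 0.0601 0.0738]
[0.5857 0.0601 0.0736]
[0.5854 0.0601 0.0734]
```

Call:
carry_out --series "-0.001 0 -0.018 0; 0 0 -0.014 0; 0 0 0 0; 0 0 0 0"

```text
time: 11.75
tool_pos: [0.5834, 0.06, 0.0397]
tcp_rot: [-2.237, -2.205, 0.001]
wrist_force: [0.3, -0.4, -0.1]
width: 0.53
grip_force: 0.0
```

Call:
carry_out --series "0 0 0 0; 0 0 0 0; 0 0 0 0; 0 0 0 0; 0 0 0 0; 0 0 0 0" --jaw -1 --grip_force 50

```text
time: 12.5
tool_pos: [0.5842, 0.0601, 0.0409]
tcp_rot: [2.237, 2.205, 0.001]
wrist_force: [-0.5, 0.5, 5.6]
width: 0.205
grip_force: 49.4
```

Call:
carry_out --series "0 0 0.001 0; -0.001 -0.01 0.0012 0.5; -0.001 -0.01 0.0012 0; -0.0005 -0.01 0.0012 0; -0.0001 -0.01 0.0012 0; -0.0001 -0.01 0.0012 0; -0.0001 -0.01 0.0012 0; -0.0001 -0.01 0.0012 0; -0.0001 -0.01 0.0012 0; -0.0001 -0.01 0.0012 0; -0.0001 -0.01 0.0012 0; 0 0 0 0"

```text
time: 14.0
tool_pos: [0.5806, -0.0416, 0.0535]
tcp_rot: [2.227, 2.214, -0.001]
wrist_force: [0.2, -1.8, 1.0]
width: 0.208
grip_force: 49.2
```

Call:
carry_out --series "-0.0001 -0.008 0.001 0; -0.0001 -0.008 0.001 0; -0.0001 -0.006 0.0007 0; 0 -0.003 0.0004 0; 0 0 0 0; 0 0 0 0"

```text
time: 14.75
tool_pos: [0.5802, -0.0656, 0.0564]
tcp_rot: [2.227, 2.215, -0.001]
wrist_force: [-0.2, -0.6, 2.1]
width: 0.211
grip_force: 49.2
```

Call:
carry_out --series "0 -0.002 0.0002 0; 0 -0.002 0.0002 0; 0 -0.002 0.0002 0; 0 0 0 0; 0 0 0 0"

```text
time: 15.38
tool_pos: [0.5802, -0.0678, 0.0567]
tcp_rot: [-2.226, -2.212, -0.005]
wrist_force: [1.3, 12.8, 2.5]
width: 0.209
grip_force: 49.2
```

Call:
carry_out --series "0 0 0 0; 0 0 0 0; 0 0 0 0; 0 0 0.03 0; 0 0 0.05 0; 0 0.03 0.06 0; 0 0.05 0.05 0; 0 0.05 0.03 0; 0 0.02 0 0; 0 0 0 0; 0 0 0 0" --jaw -0.25

```text
time: 16.75
tool_pos: [0.5791, 0.0699, 0.2648]
tcp_rot: [-2.227, -2.214, 0.006]
wrist_force: [-0.0, 0.4, 0.4]
width: 0.374
grip_force: 0.0
```

```bash
python3 look.py w6
python3 - <<'E'
from h import *
p=cv2.imread("pics/w6.png");cv2.imwrite("pics/w6c.png",p[140:480,150:500])
d=np.load("w6.npz");P=d["P"];h=P[...,2]-(P[...,:2]@np.array([-.0014,-.1219])+.0303)
m=(h>.038)&(abs(P[...,0]-.534)<.014)&(abs(P[...,1]+.06)<.015);q=P[m&(P[...,2]>np.nanmax(P[m][:,2])-.006)]
print("stud",len(q),np.median(q,0),q.min(0),q.max(0))
E
```

```text
[0.5790992  0.06985135 0.26476748] [-0.02953403  0.44219411  0.36265546] 16.75
slab 3380 0.04038381808481581 ((580.269775390625, -122.04249572753906), (78.39037322998047, 57.87907028198242), 89.1866226196289) [-0.00285563 -0.14422652  0.06858379]
tenonlike 705 0.02907507891116084 ((580.3060913085938, -68.79559326171875), (37.80827331542969, 49.44329833984375), 89.58855438232422)
stud 24 [ 0.54145934 -0.0599642   0.08133906] [ 0.53991396 -0.06547365  0.07925667] [ 0.54312959 -0.05497838  0.0852105 ]
```

View pics/w6c.png

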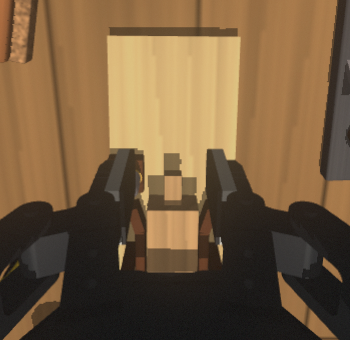

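The blank is between the rails. I want a clearer look at the nose against the stop on the way to the sleeve.

Call:
carry_out --series "0 -0.05 0.05 0; 0 -0.06 0.04 0; 0 -0.06 0.02 0; 0 -0.05 0 0; 0 -0.02 0 0; 0 0 0 0; 0 0 0 0; 0 0 0 0" --jaw 1

```text
time: 17.8
tool_pos: [0.5802, -0.1529, 0.3654]
tcp_rot: [-2.225, -2.217, -0.0]
wrist_force: [0.0, 0.9, 0.4]
width: 0.997
grip_force: 0.0
```

```bash
python3 look.py w7
python3 - <<'E'
from h import *
p=cv2.imread("pics/w7.png");cv2.imwrite("pics/w7c.png",cv2.resize(p[60:330,280:460],None,fx=2.2,fy=2.2,interpolation=cv2.INTER_CUBIC))
d=np.load("w7.npz");P=d["P"];h=P[...,2]-(P[...,:2]@np.array([-.0014,-.1219])+.0303)
for x in (.565,.58,.595):
    m=(abs(P[...,0]-x)<.002)&(abs(P[...,1]+.13)<.1);q=P[m];hh=h[m];o=np.argsort(-q[:,1])
    print(x,[(round(a*1000),round(b*1000)) for a,b in zip(q[o,1],hh[o])][::3])
m=(h>.040)&(abs(P[...,0]-.534)<.014)&(abs(P[...,1]+.06)<.015);q=P[m]
print("stud",len(q),np.median(q,0),q.min(0),q.max(0))
q=P[(P[...,2]>.06)&(P[...,2]<.08)&(abs(P[...,0]-.53)<.05)&(abs(P[...,1]+.37)<.06)]
print("sleeve",len(q),np.median(q[:,2]),np.percentile(q[:,2],97),cv2.minEnclosingCircle((q[q[:,2]>.066][:,:2]*1000).astype(np.float32)),cv2.minEnclosingCircle((q[:,:2]*1000).astype(np.float32)))
E
```

```text
[ 0.58018779 -0.15285889  0.36540985] [0.01760205 0.93626988 0.40230954] 17.8
slab 2548 0.04039678142165036 ((580.3604736328125, -115.44296264648438), (65.93851470947266, 58.03248596191406), 89.76957702636719) [-0.00205535 -0.12571578  0.07060891]
slab 1658 0.04419975566952471 ((580.0062866210938, -193.36953735351562), (39.484867095947266, 69.9306411743164), 89.88141632080078) [-0.0015922  -0.316439    0.03564203]
tenonlike 463 0.029271625462994215 ((580.6058349609375, -68.03369140625), (33.655860900878906, 19.623273849487305), 89.73552703857422)
0.565 [(-30, -1), (-31, 0), (-32, -1), (-34, -1), (-35, 0), (-36, 0), (-37, 0), (-39, 0), (-40, -1), (-41, 0), (-42, 0), (-43, 0), (-45, -1), (-46, -1), (-47, -1), (-48, -1), (-49, 0), (-51, -1), (-52, -2), (-53, -1), (-54, 0), (-55, -1), (-57, -1), (-58, -1), (-59, -1), (-60, 1), (-62, 1), (-63, 0), (-64, 0), (-65, -1), (-67, 0), (-68, 1), (-69, 1), (-70, 2), (-72, 0), (-73, 0), (-74, 1), (-75, -2), (-76, -1), (-78, -2), (-79, -2), (-80, 1), (-81, 1), (-83, 0), (-84, 0), (-85, -1), (-86, 40), (-87, 40), (-88, 40), (-89, 41), (-90, 40), (-91
[... 22285 characters left out ...]
68, 68), (-175, 40), (-176, 40), (-177, 41), (-179, 41), (-180, 41), (-181, 40), (-183, 40), (-184, 39), (-185, 40), (-186, 40), (-187, 41), (-189, 41), (-190, 40), (-192, 39), (-192, 41), (-194, 41), (-194, 44), (-195, 45), (-197, 44), (-197, 46), (-199, 44), (-200, 46), (-201, 46), (-203, 45), (-204, 45), (-205, 46), (-206, 45), (-208, 45), (-209, 44), (-210, 44), (-211, 45), (-213, 44), (-228, 0)]
stud 186 [ 0.53526267 -0.06090564  0.08335293] [ 0.52643027 -0.06864994  0.07871954] [ 0.54303298 -0.05192701  0.08712327]
sleeve 976 0.0692118692213419 0.07079799851651646 ((528.7711181640625, -358.8406066894531), 28.438007354736328) ((528.7711181640625, -358.8406066894531), 28.438007354736328)
```

View pics/w7c.png

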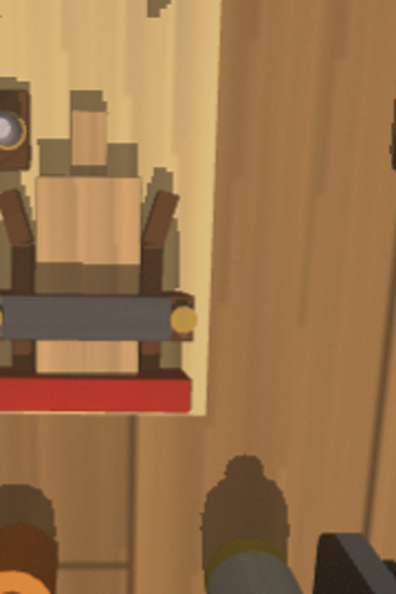

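The nose meets the red stop with no gap (row 372 of the crop) and the shoulder is where it should be. Next, the small sleeve.

Call:
carry_out --series "-0.01 -0.05 0 0; -0.01 -0.05 0 0; -0.01 -0.05 0 0; -0.0114 -0.04 0 0; -0.01 -0.016 -0.03 0; 0 0 -0.04 0; 0 0 -0.04 0; 0 0 -0.04 0; 0 0 -0.04 0; 0 0 0 0; 0 0 0 0"

```text
time: 19.23
tool_pos: [0.5299, -0.3603, 0.1773]
tcp_rot: [2.225, 2.215, 0.001]
wrist_force: [-1.0, 0.6, 0.4]
width: 1.003
grip_force: 0.0
```

Call:
carry_out --series "0 0.001 -0.04 0; 0 0 -0.04 0; 0 0 -0.03 0; 0 0 -0.015 0; 0 0 0 0; 0 0 0 0"

```text
time: 19.98
tool_pos: [0.5303, -0.3604, 0.053]
tcp_rot: [2.225, 2.213, 0.001]
wrist_force: [-0.8, 0.4, 0.1]
width: 0.998
grip_force: 0.0
```

Call:
carry_out --series "0 0 0 0; 0 0 0 0; 0 0 0 0; 0 0 0 0; 0 0 0 0; 0 0 0 0; 0 0 0 0" --jaw -1 --grip_force 40

```text
time: 20.85
tool_pos: [0.5295, -0.3601, 0.0526]
tcp_rot: [2.226, 2.214, 0.0]
wrist_force: [-2.3, -0.1, 6.1]
width: 0.627
grip_force: 41.3
```

Call:
carry_out --series "0 0 0.03 0; 0 0 0.04 0; 0 0 0.04 0; 0 0 0.04 0; 0 0.04 0 0; 0.006 0.05 0 0; 0 0.05 0 0; 0 0.05 0 0; 0 0.05 0 0; 0 0.0383 0 0; 0 0.02 0 0; 0 0 0 0; 0 0 0 0"

```text
time: 22.48
tool_pos: [0.5349, -0.062, 0.2007]
tcp_rot: [2.227, 2.215, -0.001]
wrist_force: [0.1, -0.1, -1.5]
width: 0.625
grip_force: 42.7
```

Run:
```python
from h import *
s=bot.read_state();print(s["tool_pos"],s["wrist_force"],s["time"])
p,z,C=shot("wrist");cv2.imwrite("pics/w8.png",p);P=cloud(z,C);np.savez("w8.npz",p=p,z=z,P=P)
hsv=cv2.cvtColor(p,cv2.COLOR_BGR2HSV)
m=(hsv[...,0]<22)&(hsv[...,1]>180)&(abs(P[...,0]-.535)<.04)&(abs(P[...,1]+.06)<.05)&(P[...,2]>.12)
q=P[m];print(len(q),np.nanmin(q,0),np.nanmax(q,0))
top=q[q[:,2]>np.percentile(q[:,2],95)-.008];print("top",len(top),np.median(top[:,2]),top.min(0),top.max(0))
side=q[q[:,2]<np.median(top[:,2])-.006]
for zz in np.arange(side[:,2].min(),side[:,2].max(),.01):
    w=side[abs(side[:,2]-zz)<.005]
    if len(w)>20:
        A=np.c_[2*w[:,:2],np.ones(len(w))];r=np.linalg.lstsq(A,(w[:,:2]**2).sum(1),rcond=None)[0];print(round(zz,3),len(w),r[:2],np.sqrt(r[2]+r[0]**2+r[1]**2),w[:,1].max())
```

```text
[ 0.53490056 -0.06199304  0.20070706] [ 0.14354133 -0.05642414 -1.47286941] 22.475
13161 [ 0.50854544 -0.08982549  0.15262994] [ 0.56236293 -0.03377966  0.29494408]
top 10396 0.21777854208265374 [ 0.50854544 -0.08982549  0.21078109] [ 0.56236293 -0.03377966  0.29494408]
0.153 27 [ 0.53356125 -0.05957484] 0.025085916525008686 -0.03449906818964224
0.163 81 [ 0.53174506 -0.05567685] 0.021071640725864767 -0.03422577546679066
0.173 249 [ 0.53156034 -0.05398484] 0.01968400918374425 -0.034119279267522694
0.183 461 [ 0.53265515 -0.05361346] 0.019609289067271798 -0.034042197263209416
0.193 682 [ 0.53335925 -0.05326753] 0.019562509029581194 -0.03391717424476841
0.203 926 [ 0.53368265 -0.05324397] 0.01938672986398112 -0.034000923262338084
```

View pics/w8.png

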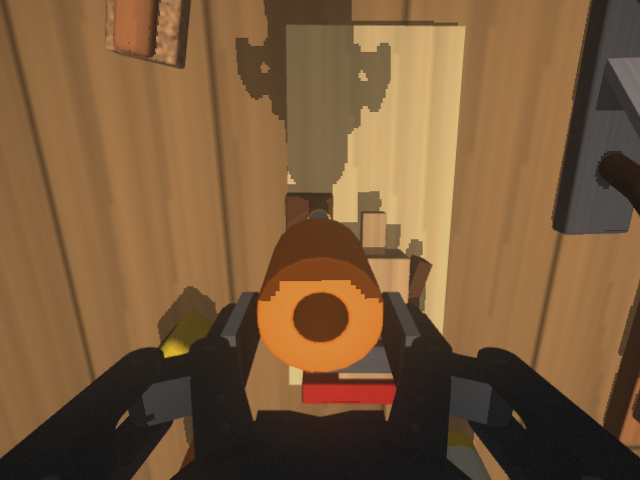

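The sleeve hangs upright, with its bore at (321,317), and the stud is just visible behind it at (318,215). A bore fit gives the final offset.

Run:
```python
from h import *
d=np.load("w8.npz");p,P=d["p"],d["P"];C=cam("wrist");K,D,r,t=C
g=((p[...,2].astype(int)>170)&(p[...,0]<90)).astype(np.uint8)
g[:270]=0;g[380:]=0;g[:,:250]=0;g[:,392:]=0
cs,h=cv2.findContours(g,cv2.RETR_CCOMP,cv2.CHAIN_APPROX_NONE)
for c,hh in zip(cs,h[0]):
    if len(c)<60: continue
    u=cv2.undistortPoints(c.astype(np.float64),K,D).reshape(-1,2);v=np.c_[u,np.ones(len(u))]@r.T
    w=t+v*((.2178-t[2])/v[:,2])[:,None];A=np.c_[2*w[:,:2],np.ones(len(w))]
    s=np.linalg.lstsq(A,(w[:,:2]**2).sum(1),rcond=None)[0];print(hh[3],len(c),s[:2],np.sqrt(s[2]+s[0]**2+s[1]**2))
```

```text
-1 359 [ 0.53517337 -0.06615832] 0.02446457932810435
2 153 [ 0.53554784 -0.0621287 ] 0.012082377517399732
```

Call:
carry_out --series "-0.0007 0.0014 -0.02 0; 0 0 -0.02 0; 0 0 -0.015 0; 0 0 -0.005 0; 0 0 -0.004 0; 0 0 -0.004 0; 0 0 0 0; 0 0 0 0"

```text
time: 23.52
tool_pos: [0.5343, -0.0596, 0.1331]
tcp_rot: [2.227, 2.215, 0.001]
wrist_force: [-0.7, -2.0, -0.6]
width: 0.628
grip_force: 42.7
```

Call:
carry_out --series "0 0 -0.005 0; 0 0 -0.005 0; 0 0 -0.005 0; 0 0 -0.005 0; 0 0 0 0; 0 0 0 0"

```text
time: 24.28
tool_pos: [0.5341, -0.0597, 0.1127]
tcp_rot: [2.227, 2.215, 0.0]
wrist_force: [0.2, -0.7, -2.3]
width: 0.624
grip_force: 42.7
```

Call:
carry_out --series "0 0 -0.004 0; 0 0 -0.003 0; 0 0 -0.0015 0; 0 0 -0.0015 0; 0 0 0 0; 0 0 0 0"

```text
time: 25.02
tool_pos: [0.5341, -0.0597, 0.1027]
tcp_rot: [2.227, 2.215, 0.0]
wrist_force: [0.3, 0.0, -1.9]
width: 0.628
grip_force: 42.7
```

Call:
carry_out --series "0 0 -0.001 0; 0 0 -0.001 0; 0 0 -0.001 0; 0 0 0 0; 0 0 0 0"

```text
time: 25.65
tool_pos: [0.5344, -0.0597, 0.1023]
tcp_rot: [2.227, 2.215, 0.0]
wrist_force: [-5.1, -0.1, 14.1]
width: 0.625
grip_force: 44.3
```

Seated on the ledge: 14 N upward. Release and lift straight up.

Call:
carry_out --series "0 0 0.001 0; 0 0 0 0; 0 0 0 0; 0 0 0 0; 0 0 0 0; 0 0 0.02 0; 0 0 0.04 0; 0 0 0.05 0; 0 0 0.06 0; 0 0.03 0.05 0; 0 0.04 0.03 0; 0 0 0 0; 0 0 0 0" --jaw 1

```text
time: 27.28
tool_pos: [0.5337, 0.0101, 0.3497]
tcp_rot: [-2.226, -2.216, 0.002]
wrist_force: [-0.6, -0.5, -0.7]
width: 0.999
grip_force: 0.0
```

Run:
```python
from h import *
s=bot.read_state();print(s["tool_pos"],s["wrist_force"],s["time"])
p,z,C=shot("wrist");cv2.imwrite("pics/w9.png",p);P=cloud(z,C)
m=(P[...,2]>.09)&(P[...,2]<.14)&(abs(P[...,0]-.535)<.035)&(abs(P[...,1]+.06)<.035);q=P[m]
print(len(q),np.median(q[:,2]),cv2.minEnclosingCircle((q[:,:2]*1000).astype(np.float32)))
h=P[...,2]-(P[...,:2]@np.array([-.0014,-.1219])+.0303)
m=(h>.035)&(h<.044)&(abs(P[...,0]-.588)<.02)&(abs(P[...,1]+.12)<.075);print("blank y max",np.nanmax(P[m][:,1]))
```

```text
[0.53366176 0.01007785 0.34967197] [-0.61967946 -0.453007   -0.71047741] 27.275
1818 0.11904329697290802 ((534.2637939453125, -59.55514144897461), 28.11675453186035)
blank y max -0.08486149940117091
```

View pics/w9.png

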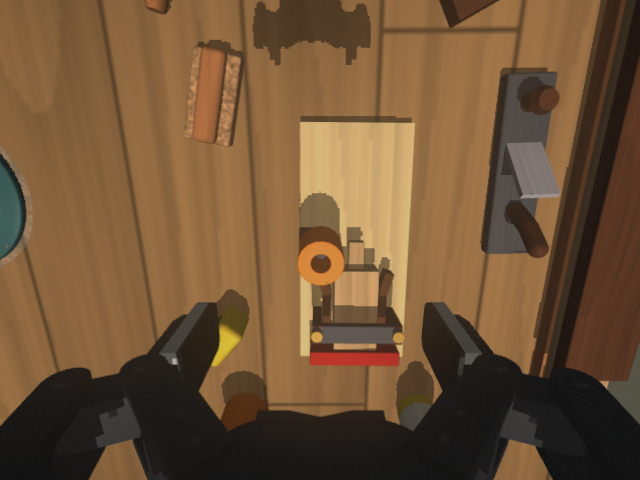

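The sleeve stands on the stud with its top at z 0.119 (ring at (321,263)), and the blank is still against the stop. Handing in.

```bash
python3 -c "
from workcell import bot
print(bot.finish_job())"
```

```text
the job is handed in; nothing more can be done
None
```

The job is handed in: the blank rests against the red stop between the rails, and the small orange sleeve stands on its ledge over the stud, finished at about 27 s of the 67 s allowed; the verdict was not shown.

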